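# Load the tube carrier in the mixer fixture and lock it with the push-and-turn knob

## Robot

A 7-joint arm with a two-finger parallel gripper is mounted at the origin on the work surface. World frame = base frame: x ahead of the robot, y to its left, z up, the work surface at z = 0. Lengths are in m, angles in rad, forces in N, time in s.
With the tool pointing down it reaches from about 0.425 to 0.875 m from the base axis. Payload 9.9 kg.
Tool frame: the origin (TCP) lies at the very end of the fingers, on their centre line; the grasp point (between the pads) lies 19 mm behind it; z points along the fingers, y is the line along which they close (so a half turn about z gives the same grasp; the last joint's range is limited). The gripper opens to 85 mm and grips with 20 to 120 N. Pads are 22 mm wide; open, the fingers measure 114 mm over their backs; the gripper's body (76 mm by 85 mm) begins 54 mm behind the grasp point. The pads swing forward as they close: fully open they stand 13 mm farther back than shut.
Start: joints at [1.119, 0.576, 0.025, 1.437, -0.015, 1.129, -0.057], TCP at [0.243, -0.63, 0.231] pointing down, gripper open.
Joint ranges: [-2.76, 2.76], [-0.34, 2.15], [-1.52, 1.57], [0.19, 2.46], [-1.09, 4.23], [0.17, 1.99], [-2.82, 2.82]. Speed limits (rad/s): [2.22, 2.22, 3.01, 3.01, 3.14, 3.14, 3.14].

## Interface

Orientations are given as a unit quaternion [w, x, y, z].
In Python, from bench import ctrl gives the robot as it stands. The module is installed in compiled form; this text tells all that it offers.
- The arm moves only by the tool step_arm, never from a script. Its argument "increments" is text: rows parted by semicolons, each of 7 numbers parted by spaces: the finger opening in m, from 0 to 0.0854, then the shift along the world's x, y, z in m, then the turn, a rotation vector about the world's x, y, z in degrees. In form: gripper x y z rx ry rz; .... A call has 1 to 12 rows; each row is the pose to reach, as a shift and turn from the pose commanded when the call began; what a row does not reach only later rows make up. A row lasts 1/12 s, in which the tool goes at most 41.7 mm and 7.16 degrees, less where a joint would pass 70% of its speed; a pose out of reach is approached as far as the arm can. A call with a gripper value outside its range is refused whole. The fingers move at their own pace and stop on an object; the grip force is fixed at half the most. Time passes only in rows, so rows that repeat a pose let the fingers close. It gives the time, the measured TCP pose, the force, the opening and the grip force at its end, in the units of the state.
- ctrl.read_state(): the state, without advancing time (a new reading comes with each control period).
- ctrl.snapshot(name): name is "scene" or "top" or "wrist"; returns a dict with "img" (400x640x3 uint8, blue, green, red), "K" (3x3 intrinsics, pixels), "camera_from_world" (4x4, takes a point from world to camera coordinates). Camera axes: x right, y down, z forward; pixel columns grow to the right and rows downward; lengths in m; the calibration is good to about 2 mm. A picture is of the moment at which its call begins. There is no depth.
- ctrl.sign_off(): hands the job in; it is judged then, once.
The state is a dict: "t": time; "qpos": joint angles; "qd": joint speeds; "effort": joint torques, N m; "ee_pos": TCP position; "orientation": TCP orientation; "ft_force": force on the tool from outside, world axes, zero at the start; "torque": the same for the moment, N m; "finger_gap": finger opening in m; "finger_force": force on a finger pad.
Only numpy, scipy, OpenCV 4.12 (cv2) and the standard library are available. Lean on these libraries where they do the work, as an engineer would, in place of code of your own. Each camera call takes 0.05 s, during which the arm holds its last target. There are 200 camera calls.

## Task

Take the white tube carrier out of its grey dock and set it, upright all the way, fully home on the floor of the metal nest on the clamp fixture: lower it in gently, do not drop it, and let go. Then push the black spring-loaded knob down and turn it clockwise to its stop, so that its steel hold-down bar stays locked down over the carrier. Leave the other things on the bench where they are.

Things in the scene. Friction and masses are not known exactly. Their poses are not given: they have to be found in the camera images.
- carrier: White plastic tube carrier: block 42 mm (its x) by 64 mm (its y) by 56 mm high, about 0.3 kg, six dark caps almost flush in its top. Origin: centre of its underside, z up. Half a turn about z makes no difference. It starts in the dock, axes parallel to the dock's. It may be put down on the free bench and taken again another way.
- dock: Fixed grey dock, 60 mm (x) by 100 mm (y); origin centre of its underside. The carrier stands at its centre on a floor 10 mm thick. End walls at y = +-35 to +-43 mm rise to 63 mm above the bench, 3 mm from the carrier's small faces: here the fingers can take it only by its large faces (across 42 mm, closing along x).
- fixture: Fixed aluminium clamp fixture, base 90 mm (x) by 235 mm (y -60 to +175 mm), 10 mm thick; origin on its underside below the nest's centre. The carrier goes in with its 64 mm side along this y, either way round. Steel cheeks at x = +-24 mm (3 mm clear of its large faces) rise to 63 mm above the bench: here it can be held only by its small faces (across 64 mm, closing along y).
- seat (a point): Centre of the nest's floor, 10 mm above the bench, where the carrier's origin belongs; axes as the fixture's. Seated, the carrier's top is 66 mm above the bench. Low stops (6 mm high) at y = +-35 mm leave it 3 mm of play each way. The cheeks flare outward by about 4 mm at their tops.
- knob_grip (a point): Point on the knob's vertical axis (at the fixture's x = 0, y = +135 mm), 105 mm above the bench when the knob is up; z up, x along the wing and the bar. The knob is a black wing 60 mm long, 16 mm thick, 85 to 117 mm above the bench when up, on a steel hold-down bar 18 mm wide and 8 mm thick that turns with it.
- bar_tip (a point): Middle of the underside of the hold-down bar's free end, 145 mm from the knob's axis, 77 mm above the bench when the knob is up. Unlocked, the bar points roughly along the fixture's +x; locked, along the fixture's -y, over the carrier.
- plunger (a joint): How far knob and bar are pushed down, m: 0 up, 0.0095 at the bottom stop. A spring pushes up with 4 N at the top and 8 N at the bottom. Locked, it stays at about 0.008 by itself, the bar about 3 mm above the seated carrier's top.
- clamp (a joint): Turn of knob and bar, rad, clockwise from above: 0 to 0.2 at the start, 1.3 at the stop (bar along the fixture's -y). The thread starts at about 0.4: it turns past there only while pushed down (0.007 or more is sure); beyond about 0.6 the thread holds it down and draws it to 0.008, also when let go. It stays where left; friction about 0.06 N m.
- rack_red: Bystander: red tube rack 60 x 100 x 50 mm high, with capped tubes to 72 mm, loose. Origin centre of its underside.
- rack_white: Bystander: white tube rack 50 x 130 x 45 mm high, with capped tubes to 67 mm, loose. Origin centre of its underside.
- jar: Bystander: round jar with a lid, 60 mm across, 90 mm high, loose. Origin centre of its underside.
- stapler: Bystander: stapler, 140 mm long (its x), 36 mm wide, 55 mm high, loose. Origin centre of its underside.
- cup: Bystander: empty grey cup, 72 mm across, 90 mm high, loose. Origin centre of its underside.

How it is judged:
On the way:
1. the carrier stands home in the nest, let go, with the bar not yet turned over it (horizontal distance between carrier and seat below 0.008 m and z of carrier in the frame of seat between -0.003 and 0.003 m and angle between carrier's own z axis and vertical below 0.06 rad and angle between the y axis of carrier and the y axis of fixture, either way round below 0.2 rad and linear speed of carrier below 0.02 m/s and contact force between the fingers and carrier below 0.3 N and value of joint clamp below 0.6 rad), for 0.2 s.
At the end, for the whole second after the job is handed in: The carrier stands upright in the nest at rest (origin within 8 mm of the seat sideways and 3 mm in height, tilt under 0.06 rad, its long side along the nest), the knob is turned to its stop (clamp over 1.15 rad) and stays down by itself (plunger over 6 mm) (horizontal distance between carrier and seat below 0.008 m and z of carrier in the frame of seat between -0.003 and 0.003 m and angle between carrier's own z axis and vertical below 0.06 rad and angle between the y axis of carrier and the y axis of fixture, either way round below 0.2 rad and linear speed of carrier below 0.02 m/s and value of joint clamp above 1.15 rad and value of joint plunger above 0.006 m); the robot touches nothing.
It fails at once if the carrier is dropped into the nest (moves faster than 0.25 m/s inside it) (horizontal distance between carrier and seat below 0.012 m and z of carrier in the frame of seat below 0.04 m and linear speed of carrier above 0.25 m/s).
It fails at once if the carrier is tipped by more than 0.6 rad (angle between carrier's own z axis and vertical above 0.6 rad).
It fails at once if a bystander (rack, jar, stapler, cup) is moved by more than 25 mm (distance of any of rack_red, rack_white, jar, stapler, cup from where it was at the start of the episode above 0.025 m).
It also fails if it takes over 72 s, if anything falls off the work surface, if the arm or the gripper's body presses on something with over 40 N, if the wrist force passes 120 N, or if a joint passes its speed limit or range.

## Working session

There is one attempt and no reset: what is moved stays moved. The work goes in short steps, Python scripts to look and compute and a tool call to move; the robot and the scene stay as the last step left them, time stands still between calls to the robot, and variables do not carry over. Pictures are saved under pics/ and viewed, at most 10 in all, crops included, and the job is handed in when it is done.

Besides the shell and the picture viewer there is one more tool, called after "Emit:" as a command line: name --argument value ..., lists and objects as JSON in quotes. step_arm: Moves the arm, as the interface text tells. Its arguments: {"type":"object","properties":{"increments":{"type":"string"}},"required":["increments"]}

```bash
mkdir -p pics; python3 - <<'E'
from bench import ctrl
import cv2,numpy as np
for n in("scene","top"):
    s=ctrl.snapshot(n); cv2.imwrite(f"pics/{n}0.png",s["img"]); np.savez(f"{n}0.npz",**s)
    print(n,s["K"].tolist(),s["camera_from_world"].round(4).tolist())
s=ctrl.read_state();print(s)
E
```

```text
scene [[426.9090549129581, 0.0, 328.29718449209344], [0.0, 426.9090549129581, 201.05158753110717], [0.0, 0.0, 1.0]] [[0.0861, 0.9963, -0.0002, -0.0296], [0.6572, -0.0569, -0.7515, -0.3422], [-0.7488, 0.0646, -0.6597, 1.6847], [0.0, 0.0, 0.0, 1.0]]
top [[480.7166769761431, 0.0, 317.4051200842815], [0.0, 480.7166769761431, 201.0038373701742], [0.0, 0.0, 1.0]] [[-0.0299, -0.9995, -0.0022, -0.0079], [-0.9908, 0.0299, -0.132, 0.6327], [0.132, -0.0018, -0.9913, 1.5067], [0.0, 0.0, 0.0, 1.0]]
{'t': 0.1, 'qpos': array([ 1.1192099 ,  0.57643371,  0.02485874,  1.43780139, -0.01501545,
        1.12900792, -0.05650979]), 'qd': array([-0.00053414, -0.00202621, -0.0011022 , -0.00153009, -0.00068749,
        0.00143607,  0.00154466]), 'effort': array([ 7.16956478e-03, -7.67302752e+01,  2.25848258e+00, -2.86605030e+01,
        1.58944825e-02,  8.71247321e-03,  2.34272267e-05]), 'ee_pos': array([ 0.24255997, -0.62948718,  0.23054675]), 'orientation': array([-7.13666922e-04,  9.83138347e-01,  1.82861841e-01, -1.66555494e-04]), 'ft_force': array([-0.30122187,  0.61455144, -0.38185711]), 'torque': array([-0.00497836, -0.00176478, -0.01418388]), 'finger_force': 0.0, 'finger_gap': 0.0851196430111602}
```

View pics/scene0.png

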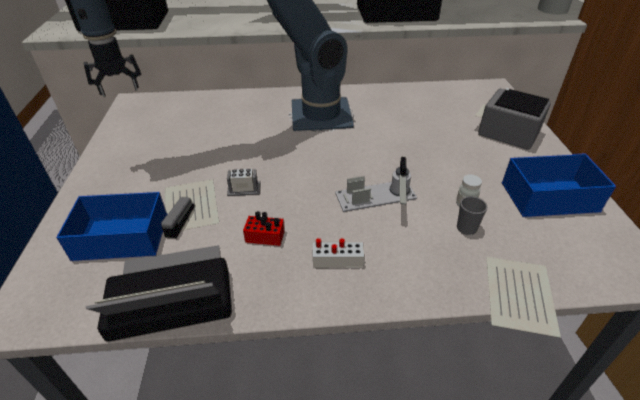

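View pics/top0.png

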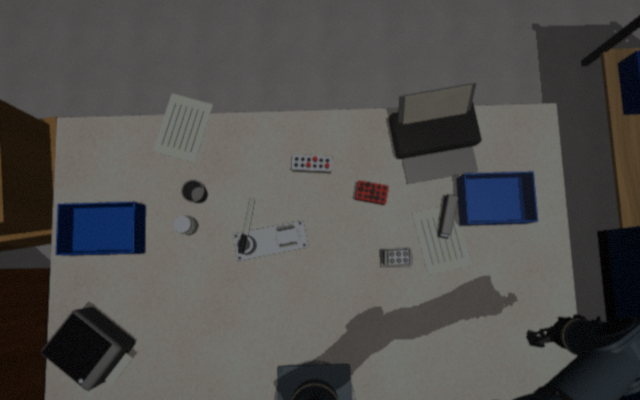

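The scene view shows the dock and carrier at about (242,182), the fixture at (375,190) and the knob at (403,170). In the top view the dock is at (395,257), the fixture at (270,240), and the bar runs from (247,243) to (252,200). I'll enlarge the top view next.

```bash
python3 - <<'E'
import cv2,numpy as np
a=np.load("top0.npz")["img"]
c1=a[190:270,225:315]; c2=a[235:280,370:420]
c1=cv2.resize(c1,None,fx=5,fy=5,interpolation=cv2.INTER_CUBIC);c2=cv2.resize(c2,None,fx=8,fy=8,interpolation=cv2.INTER_CUBIC)[:, :400][:400]
out=np.zeros((400,850,3),np.uint8);out[:400,:450]=c1;out[:360,450:850]=c2
b=np.load("scene0.npz")["img"]
cv2.imwrite("pics/t1.png",cv2.resize(np.clip(out*1.3,0,255).astype(np.uint8),(800,376)))
s1=cv2.resize(b[145:215,330:420],None,fx=5,fy=5,interpolation=cv2.INTER_CUBIC);s2=cv2.resize(b[160:200,220:265],None,fx=7,fy=7,interpolation=cv2.INTER_CUBIC)
o=np.zeros((350,770,3),np.uint8);o[:350,:450]=s1;o[:280,450:765]=s2;cv2.imwrite("pics/s1.png",o)
E
```

```text
(no output)
```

View pics/t1.png

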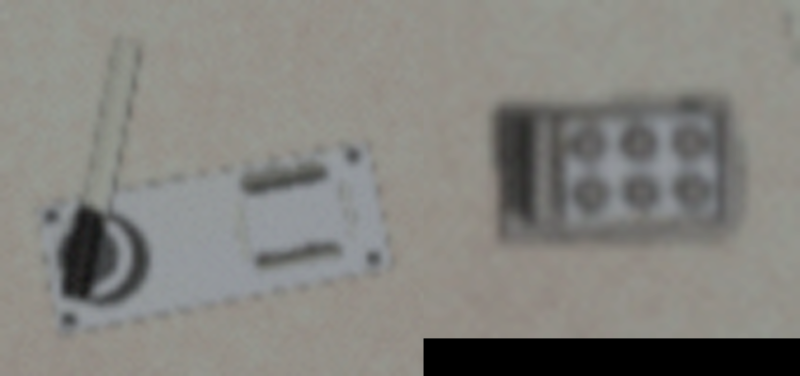

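View pics/s1.png

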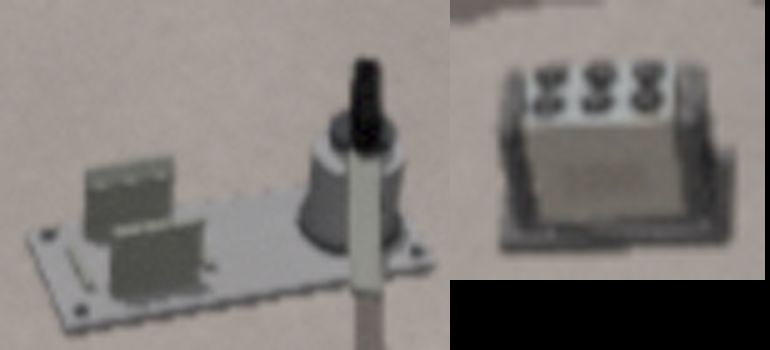

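The crops show the four fixture screws, the knob at the left end (+y), the bar pointing roughly +x, and the six caps of the carrier in the dock. The crop pixel positions give me a first estimate.

```bash
cat > h.py <<'E'
import numpy as np, cv2
def ray(s,px,z):
    K,T=s["K"],s["camera_from_world"]; px=np.atleast_2d(np.array(px,float))
    d=np.c_[px,np.ones(len(px))]@np.linalg.inv(K).T@T[:3,:3]
    o=-T[:3,:3].T@T[:3,3]
    return o+d*((z-o[2])/d[:,2])[:,None]
def proj(s,P):
    K,T=s["K"],s["camera_from_world"]; c=np.atleast_2d(P)@T[:3,:3].T+T[:3,3]; q=c@K.T
    return q[:,:2]/q[:,2:]
E
python3 - <<'E'
from h import *
top=np.load("top0.npz");sc=np.load("scene0.npz")
A=lambda p:np.array(p,float)/[4.706,4.7]+[225,190]
B=lambda p:(np.array(p,float)-[423.5,0])/[7.53,7.52]+[370,235]
C=lambda p:np.array(p,float)/5+[330,145]
D=lambda p:(np.array(p,float)-[450,0])/7+[220,160]
scr=ray(top,A([(50,216),(353,154),(374,258),(68,320)])-.4,.01)[:,:2];print("screws",scr.round(4).tolist(),scr.mean(0))
cor=ray(top,A([(40,208),(368,145),(393,265),(62,332)])-.4,.01)[:,:2];print("corners",cor.round(4).tolist(),cor.mean(0))
print("scene screws",ray(sc,C([(48,235),(80,310),(418,252)])-.4,.01).round(4).tolist())
for q in(scr,cor):
    y=(q[0]+q[3]-q[1]-q[2]);y/=np.linalg.norm(y);yaw=np.arctan2(-y[0],y[1]);c=q.mean(0)
    print("yaw",np.degrees(yaw),"seat",c-.0575*y,"knob",c+.0775*y)
for n,q in(("t",ray(top,B([(588,143),(638,143),(690,143),(591,193),(641,192),(692,191)])-.4,.066)),("s",ray(sc,D([(550,77),(600,75),(648,73),(549,102),(598,100),(648,99)])-.4,.066))):
    d=q[[2,5]].mean(0)-q[[0,3]].mean(0);print(n,"carrier",q.mean(0),"long axis",d,np.degrees(np.arctan2(-d[0],d[1])))
E
```

```text
screws [[0.531, 0.244], [0.5678, 0.0332], [0.4953, 0.0205], [0.459, 0.2322]] [0.51326479 0.13249292]
corners [[0.5368, 0.2509], [0.5738, 0.0227], [0.49, 0.0076], [0.4509, 0.2364]] [0.51286995 0.12937277]
scene screws [[0.4898, 0.021, 0.01], [0.5599, 0.0326, 0.01], [0.5252, 0.2439, 0.01]]
yaw 9.808232691169069 seat [0.52305997 0.07583337] knob [0.50006258 0.20886013]
yaw 9.454121469277336 seat [0.52231477 0.07265377] knob [0.50013997 0.20582012]
t carrier [ 0.44551704 -0.27421591  0.066     ] long axis [-0.00084895 -0.04206312  0.        ] 178.84377450503789
s carrier [ 0.4389035  -0.27438824  0.066     ] long axis [ 1.16442203e-03  4.23512263e-02 -5.55111512e-17] -1.574916946797196
```

Emit:
step_arm --increments "0.085 0.03 0.05 0 0 0 7; 0.085 0.06 0.085 0 0 0 14; 0.085 0.08 0.12 0 0 0 21; 0.085 0.1 0.16 0 0 0 28; 0.085 0.12 0.2 0 0 0 35; 0.085 0.14 0.235 0 0 0 42; 0.085 0.16 0.27 0 0 0 49; 0.085 0.175 0.305 0 0 0 56; 0.085 0.19 0.335 0 0 0 63; 0.085 0.199 0.355 0 0 0 67.6; 0.085 0.199 0.355 0 0 0 67.6; 0.085 0.199 0.355 0 0 0 67.6"

```text
t: 1.1
ee_pos: [0.4425, -0.2729, 0.2313]
orientation: [-0.0, 0.714, 0.7, 0.0]
ft_force: [0.3, -1.3, -0.4]
finger_gap: 0.0852
finger_force: 0.0
```

```bash
python3 - <<'E'
from bench import ctrl
import cv2,numpy as np
s=ctrl.snapshot("wrist");np.savez("w1.npz",**s);cv2.imwrite("pics/w1.png",s["img"])
r=ctrl.read_state();print(r["ee_pos"],r["orientation"],r["qpos"])
E
```

```text
[ 0.44163058 -0.27466293  0.23116105] [-1.56188160e-04  7.15092818e-01  6.99029460e-01 -2.24777276e-04] [ 0.71868553  0.3596378  -0.34881262  1.83421931  0.14637205  0.97319838
  0.28503855]
```

View pics/w1.png

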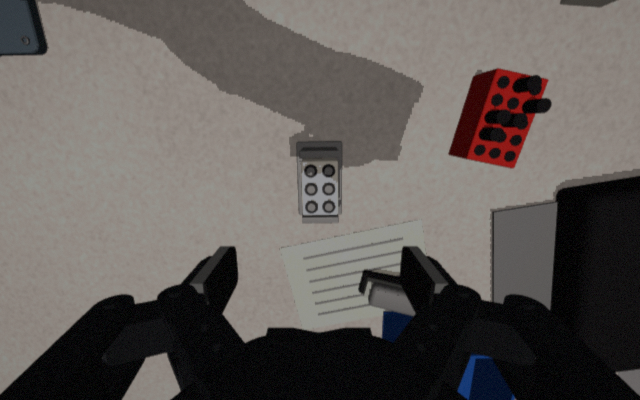

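The wrist view shows the carrier caps at columns 311 and 329 and rows 170, 189 and 207, with the dock around them.

```bash
python3 - <<'E'
from h import *
s=np.load("w1.npz")
g=cv2.cvtColor(s["img"],cv2.COLOR_BGR2GRAY)
G=[(311,170),(329,170),(311,189),(329,189),(311,207),(330,207)]
P=[]
for x,y in G:
    w=np.clip(110-g[y-8:y+9,x-8:x+9].astype(float),0,None);yy,xx=np.mgrid[y-8:y+9,x-8:x+9]
    w[np.hypot(xx-x,yy-y)>8]=0
    P.append(((w*xx).sum()/w.sum(),(w*yy).sum()/w.sum()))
print(np.round(P,1).tolist())
for name,p in(("eye",G),("centroid",P)):
    q=ray(s,p,.066);d=q[[4,5]].mean(0)-q[[0,1]].mean(0);e=q[[1,3,5]].mean(0)-q[[0,2,4]].mean(0);print(name,q.mean(0),d,e,np.degrees(np.arctan2(d[0],-d[1])),np.degrees(np.arctan2(e[1],e[0])))
print(-s["camera_from_world"][:3,:3].T@s["camera_from_world"][:3,3])
E
```

```text
[[310.5, 169.7], [328.3, 169.9], [310.8, 188.3], [328.3, 188.1], [311.3, 206.0], [328.5, 205.8]]
eye [ 0.44579688 -0.27523149  0.066     ] [-0.00020925 -0.04344557  0.        ] [ 0.02101136 -0.00041429  0.        ] -0.27596022504280143 -1.1295722764392595
centroid [ 0.4451526  -0.27437653  0.066     ] [-0.00022176 -0.04232639  0.        ] [ 0.02002731 -0.00032518  0.        ] -0.30018481125917057 -0.9302135374183066
[ 0.4452881  -0.20412079  0.37427723]
```

Emit:
step_arm --increments "0.085 0.0035 0 -0.04 0 0 0.5; 0.085 0.0035 0 -0.08 0 0 0.5; 0.085 0.0035 0 -0.12 0 0 0.5; 0.085 0.0035 0 -0.15 0 0 0.5; 0.085 0.0035 0 -0.175 0 0 0.5; 0.085 0.0035 0 -0.195 0 0 0.5; 0.085 0.0035 0 -0.203 0 0 0.5; 0.085 0.0035 0 -0.203 0 0 0.5; 0.085 0.0035 0 -0.203 0 0 0.5"

```text
t: 1.9
ee_pos: [0.4449, -0.2758, 0.0285]
orientation: [-0.0, 0.713, 0.701, -0.0]
ft_force: [0.2, 0.3, 0.4]
finger_gap: 0.0845
finger_force: 0.0
```

Emit:
step_arm --increments "0.06 0 0 0 0 0 0; 0.05 0 0 0 0 0 0; 0.045 0 0 0 0 0 0; 0.04 0 0 0 0 0 0; 0.035 0 0 0 0 0 0; 0.035 0 0 0 0 0 0; 0.035 0 0 0 0 0 0; 0.035 0 0 0 0 0 0; 0.035 0 0 0 0 0 0; 0.035 0 0 0 0 0 0"

```text
t: 2.73
ee_pos: [0.4453, -0.2753, 0.0293]
orientation: [0.001, 0.712, 0.702, -0.0]
ft_force: [-2.0, 1.4, 8.2]
finger_gap: 0.0416
finger_force: 60.0
```

Emit:
step_arm --increments "0.035 0 0 0.015 0 0 0; 0.035 0 0 0.04 0 0 0; 0.035 0 0 0.07 0 0 0; 0.035 0 0 0.09 0 0 0; 0.035 0 0.02 0.09 0 0 0; 0.035 0.003 0.05 0.09 0 0 0; 0.035 0.006 0.085 0.085 0 0 0; 0.035 0.01 0.115 0.07 0 0 0; 0.035 0.01 0.135 0.05 0 0 0; 0.035 0.01 0.145 0.03 0 0 0; 0.035 0.01 0.145 0.015 0 0 0; 0.035 0.01 0.145 0.005 0 0 0"

```text
t: 3.73
ee_pos: [0.4547, -0.1286, 0.0322]
orientation: [-0.001, 0.711, 0.703, -0.0]
ft_force: [0.2, -1.0, -3.4]
finger_gap: 0.0413
finger_force: 62.0
```

Emit:
step_arm --increments "0.035 0 0 -0.005 0 0 0; 0.035 0 0 -0.009 0 0 0; 0.035 0 0 -0.012 0 0 0; 0.035 0 0 -0.014 0 0 0; 0.035 0 0 -0.015 0 0 0; 0.035 0 0 -0.015 0 0 0; 0.035 0 0 -0.015 0 0 0"

```text
t: 4.32
ee_pos: [0.4555, -0.1301, 0.0194]
orientation: [0.001, 0.712, 0.702, 0.0]
ft_force: [-1.0, 0.7, 7.5]
finger_gap: 0.0413
finger_force: 63.2
```

Emit:
step_arm --increments "0.05 0 0 0 0 0 0; 0.07 0 0 0 0 0 0; 0.085 0 0 0 0 0 0; 0.085 0 0 0 0 0 0; 0.085 0 0 0 0 0 0; 0.085 0 0 0.03 0 0 0; 0.085 0 0 0.07 0 0 0; 0.085 0 0 0.11 0 0 0; 0.085 0 0 0.15 0 0 -7; 0.085 0 0 0.18 0 0 -14; 0.085 0 0 0.18 0 0 -21; 0.085 0 0 0.18 0 0 -28"

```text
t: 5.32
ee_pos: [0.4563, -0.1302, 0.2005]
orientation: [0.002, 0.863, 0.506, 0.002]
ft_force: [-1.0, 0.2, -0.9]
finger_gap: 0.0851
finger_force: 0.0
```

Emit:
step_arm --increments "0.085 0 0 0 0 0 -7; 0.085 0 0 0 0 0 -14; 0.085 0 0 0 0 0 -21; 0.085 0 0 0 0 0 -28; 0.085 0 0 0 0 0 -35; 0.085 0 0 0 0 0 -42; 0.085 0 0 0 0 0 -49; 0.085 0 0 0 0 0 -56; 0.085 0 0 0 0 0 -62; 0.085 0 0 0 0 0 -62; 0.085 0 0 0 0 0 -62"

```text
t: 6.23
ee_pos: [0.4552, -0.1297, 0.1982]
orientation: [0.0, 1.0, -0.005, -0.0]
ft_force: [-0.7, 0.1, 0.3]
finger_gap: 0.0853
finger_force: 0.0
```

```bash
python3 - <<'E'
from bench import ctrl
import cv2,numpy as np
s=ctrl.snapshot("wrist");np.savez("w2.npz",**s);cv2.imwrite("pics/w2.png",s["img"])
r=ctrl.read_state();print(r["ee_pos"],r["orientation"],r["qpos"])
E
```

```text
[ 0.45515568 -0.12970754  0.19825624] [-3.51621536e-06  9.99986669e-01 -5.16285134e-03 -7.94471535e-05] [ 0.16092915  0.31768503  0.02318196  1.99872511 -0.0098246   0.82544394
 -1.39150598]
```

View pics/w2.png

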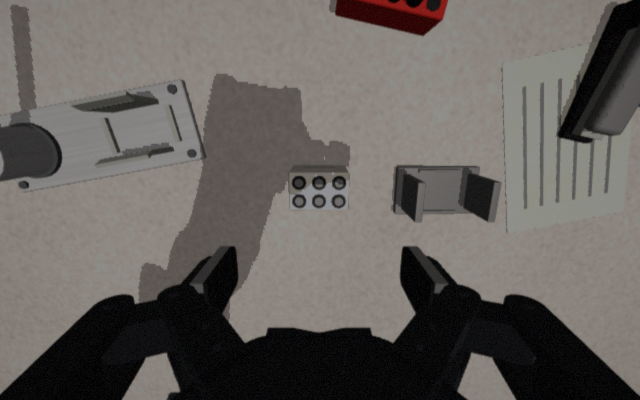

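The wrist view shows the carrier standing on the bench, with caps at columns 299, 319 and 339 and rows 183 and 201. Fixture screws are at (173,89), (193,153) and (24,185).

```bash
python3 - <<'E'
from h import *
s=np.load("w2.npz");g=cv2.cvtColor(s["img"],cv2.COLOR_BGR2GRAY)
def cen(x,y,r,t):
    yy,xx=np.mgrid[y-r:y+r+1,x-r:x+r+1];w=np.clip(t-g[y-r:y+r+1,x-r:x+r+1].astype(float),0,None);w[np.hypot(xx-x,yy-y)>r]=0
    return (w*xx).sum()/w.sum(),(w*yy).sum()/w.sum()
P=[cen(x,y,8,110) for y in(183,201) for x in(299,319,339)]
q=ray(s,P,.056);d=q[[0,3]].mean(0)-q[[2,5]].mean(0);print(np.round(P,1).tolist(),"carrier",q.mean(0),d,np.degrees(np.arctan2(-d[0],d[1])))
S=[cen(x,y,6,90) for x,y in((173,89),(193,153),(24,185))]
f=ray(s,S,.01)[:,:2];print(np.round(S,1).tolist(),f.round(4).tolist())
a=f[2]-f[1];yaw=np.degrees(np.arctan2(-a[0],a[1]));c=(f[0]+f[2])/2;y=a/np.linalg.norm(a);print("yaw",yaw,"screw spans",np.linalg.norm(a),np.linalg.norm(f[0]-f[1]),"centre",c,"seat",c-.0575*y,"knob",c+.0775*y)
E
```

```text
[[298.6, 182.3], [318.6, 181.6], [338.8, 181.4], [298.8, 200.3], [318.4, 200.4], [338.0, 200.5]] carrier [ 0.45708068 -0.12965646  0.056     ] [4.76244607e-05 4.21602259e-02 0.00000000e+00] -0.06472165122557529
[[172.1, 88.6], [191.6, 152.9], [24.0, 184.2]] [[0.5657, 0.0329], [0.4944, 0.0208], [0.4588, 0.2316]]
yaw 9.59115909289884 screw spans 0.21372953089151525 0.07227023128330956 centre [0.51222951 0.13220679] seat [0.52180997 0.07551054] knob [0.49931673 0.20862348]
```

Emit:
step_arm --increments "0.085 0.001 0 -0.04 0 0 0.5; 0.085 0.001 0 -0.08 0 0 0.5; 0.085 0.001 0 -0.12 0 0 0.5; 0.085 0.001 0 -0.15 0 0 0.5; 0.085 0.001 0 -0.17 0 0 0.5; 0.085 0.001 0 -0.182 0 0 0.5; 0.085 0.001 0 -0.187 0 0 0.5; 0.085 0.001 0 -0.187 0 0 0.5; 0.085 0.001 0 -0.187 0 0 0.5"

```text
t: 7.03
ee_pos: [0.4564, -0.1299, 0.0116]
orientation: [-0.0, 1.0, -0.002, 0.0]
ft_force: [0.0, -0.3, 0.2]
finger_gap: 0.085
finger_force: 0.0
```

Emit:
step_arm --increments "0.075 0 0 0 0 0 0; 0.068 0 0 0 0 0 0; 0.064 0 0 0 0 0 0; 0.06 0 0 0 0 0 0; 0.055 0 0 0 0 0 0; 0.055 0 0 0 0 0 0; 0.055 0 0 0 0 0 0; 0.055 0 0 0 0 0 0; 0.055 0 0 0 0 0 0"

```text
t: 7.78
ee_pos: [0.4568, -0.1298, 0.0124]
orientation: [0.0, 1.0, -0.003, 0.001]
ft_force: [-1.1, 1.6, 11.2]
finger_gap: 0.0633
finger_force: 64.2
```

Emit:
step_arm --increments "0.055 0 0 0.015 0 0 0; 0.055 0 0 0.04 0 0 0; 0.055 0 0 0.075 0 0 0; 0.055 0.003 0.01 0.1 0 0 1; 0.055 0.013 0.04 0.11 0 0 3; 0.055 0.025 0.08 0.11 0 0 5; 0.055 0.038 0.12 0.11 0 0 7; 0.055 0.05 0.155 0.11 0 0 8.5; 0.055 0.06 0.185 0.11 0 0 9.7; 0.055 0.0655 0.205 0.11 0 0 9.7; 0.055 0.0655 0.205 0.11 0 0 9.7; 0.055 0.0655 0.205 0.11 0 0 9.7"

```text
t: 8.78
ee_pos: [0.5214, 0.0765, 0.1213]
orientation: [-0.0, 0.997, 0.083, -0.0]
ft_force: [-0.7, -2.0, -3.1]
finger_gap: 0.0633
finger_force: 68.1
```

```bash
python3 - <<'E'
from bench import ctrl
import cv2,numpy as np
s=ctrl.snapshot("wrist");np.savez("w3.npz",**s);cv2.imwrite("pics/w3.png",s["img"])
r=ctrl.read_state();print(r["ee_pos"],r["orientation"],r["qpos"])
E
```

```text
[0.52111009 0.07490685 0.12122666] [ 2.63397160e-04  9.96622844e-01  8.21138179e-02 -3.97681386e-04] [-0.21790341  0.4898552  -0.02067766  1.96376443  0.01592919  0.68899082
 -1.6548381 ]
```

View pics/w3.png

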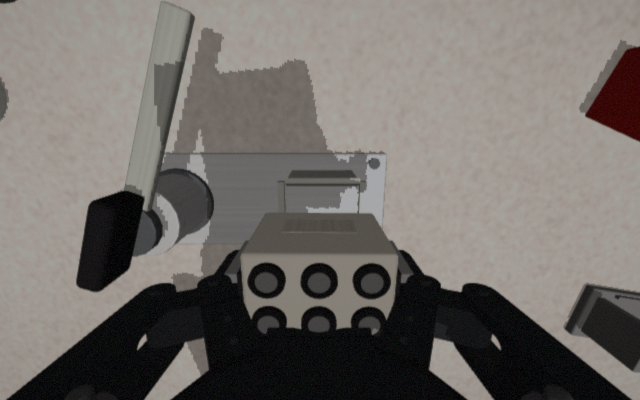

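The wrist view shows the carrier held square to the fixture. Its front caps are at (266,281), (319,281) and (372,281), a screw is at (374,163), and the far cheek is at row ~175, columns 284-363. The bar runs from (175,8) to (141,200).

```bash
python3 - <<'E'
from h import *
s=np.load("w3.npz");g=cv2.cvtColor(s["img"],cv2.COLOR_BGR2GRAY)
def cen(x,y,r,t):
    yy,xx=np.mgrid[y-r:y+r+1,x-r:x+r+1];w=np.clip(t-g[y-r:y+r+1,x-r:x+r+1].astype(float),0,None);w[np.hypot(xx-x,yy-y)>r]=0
    return (w*xx).sum()/w.sum(),(w*yy).sum()/w.sum()
t=np.radians(9.59);ex=np.array([np.cos(t),np.sin(t)]);ey=np.array([-ex[1],ex[0]])
sc=ray(s,[cen(374,163,7,90)],.01)[0,:2];seat=sc-.0361*ex+.0494*ey;print("seat from screw",seat)
q=ray(s,[(266,281),(319,281),(372,281)],.1655)[:,:2];d=q[0]-q[2];print("carrier",q.mean(0)-.0105*ex,np.degrees(np.arctan2(-d[0],d[1])),np.linalg.norm(d))
ch=ray(s,[(284,181),(363,184),(291,170),(355,170)],.063)[:,:2];print("cheek rel TCP-seat frame",[( (p-seat)@ex,(p-seat)@ey) for p in ch])
ed=ray(s,[(386,152),(386,243),(200,152)],.01)[:,:2];print("edges",[((p-seat)@ex,(p-seat)@ey) for p in ed])
b=ray(s,[(158,5),(127,190),(193,15),(155,210)],.085)[:,:2]
for i in(0,2):
    v=b[i]-b[i+1];print("bar dir rel fixture x (cw)",9.59-np.degrees(np.arctan2(v[1],v[0])),[((p-seat)@ex,(p-seat)@ey) for p in b[i:i+2]])
w=ray(s,[(90,200),(143,193),(80,290),(130,265)],.117)[:,:2];print("wing",[((p-seat)@ex,(p-seat)@ey) for p in w])
E
```

```text
seat from screw [0.52192151 0.07596678]
carrier [0.52039538 0.07581016] 9.546758866156335 0.042902701614010656
cheek rel TCP-seat frame [(np.float64(0.029466696249098916), np.float64(0.02598102766067934)), (np.float64(0.02713160996715156), np.float64(-0.032744548864004894)), (np.float64(0.03767478520041307), np.float64(0.02055113953636234)), (np.float64(0.03762224439917015), np.float64(-0.026426408706226232))]
edges [(np.float64(0.04553953124779224), np.float64(-0.06108253275791769)), (np.float64(-0.04438803395178192), np.float64(-0.06696051508938217)), (np.float64(0.045737830544370334), np.float64(0.10840743038220287))]
bar dir rel fixture x (cw) 19.49680280688598 [(np.float64(0.13457420078004334), np.float64(0.09040017737343196)), (np.float64(0.02791071693780592), np.float64(0.1281649997787796))]
bar dir rel fixture x (cw) 19.244383316710646 [(np.float64(0.12964693118159398), np.float64(0.0713414769998219)), (np.float64(0.013908898511533997), np.float64(0.111746278437925))]
wing [(np.float64(0.029776668683295274), np.float64(0.12689071369325175)), (np.float64(0.03373734071683386), np.float64(0.09682010890924088)), (np.float64(-0.027156883693665163), np.float64(0.14593609972056762)), (np.float64(-0.01023538081743163), np.float64(0.11222576139488162))]
```

Emit:
step_arm --increments "0.055 0.001 0.0005 -0.015 0 0 0; 0.055 0.001 0.0005 -0.03 0 0 0; 0.055 0.001 0.0005 -0.04 0 0 0; 0.055 0.001 0.0005 -0.048 0 0 0; 0.055 0.001 0.0005 -0.055 0 0 0; 0.055 0.001 0.0005 -0.062 0 0 0; 0.055 0.001 0.0005 -0.068 0 0 0; 0.055 0.001 0.0005 -0.074 0 0 0; 0.055 0.001 0.0005 -0.08 0 0 0; 0.055 0.001 0.0005 -0.085 0 0 0; 0.055 0.001 0.0005 -0.09 0 0 0; 0.055 0.001 0.0005 -0.09 0 0 0"

```text
t: 9.83
ee_pos: [0.5223, 0.0756, 0.0304]
orientation: [0.0, 0.997, 0.082, -0.001]
ft_force: [-0.9, -0.6, -3.2]
finger_gap: 0.0632
finger_force: 68.2
```

Emit:
step_arm --increments "0.055 0 0 -0.003 0 0 0; 0.055 0 0 -0.005 0 0 0; 0.055 0 0 -0.007 0 0 0; 0.055 0 0 -0.009 0 0 0; 0.055 0 0 -0.01 0 0 0; 0.055 0 0 -0.011 0 0 0; 0.055 0 0 -0.011 0 0 0; 0.055 0 0 -0.011 0 0 0"

```text
t: 10.5
ee_pos: [0.5229, 0.0757, 0.0224]
orientation: [-0.0, 0.997, 0.082, 0.001]
ft_force: [-7.1, -1.3, 29.1]
finger_gap: 0.0635
finger_force: 71.3
```

Emit:
step_arm --increments "0.055 -0.0005 0 0.001 0 0 0; 0.055 -0.0005 0 0.002 0 0 0; 0.066 -0.0005 0 0.002 0 0 0; 0.072 -0.0005 0 0.002 0 0 0; 0.08 -0.0005 0 0.002 0 0 0; 0.085 -0.0005 0 0.002 0 0 0; 0.085 -0.0005 0 0.002 0 0 0; 0.085 -0.0005 0 0.002 0 0 0; 0.085 -0.0005 0 0.002 0 0 0; 0.085 -0.0005 0 0.002 0 0 0"

```text
t: 11.33
ee_pos: [0.5222, 0.0756, 0.0223]
orientation: [-0.0, 0.997, 0.082, -0.0]
ft_force: [-0.3, 0.2, 0.1]
finger_gap: 0.0851
finger_force: 0.0
```

Emit:
step_arm --increments "0.085 0 0 0.015 0 0 0; 0.085 0 0 0.04 0 0 0; 0.085 0 0 0.07 0 0 0; 0.085 0 0 0.11 0 0 0; 0.085 0 0 0.15 0 0 0; 0.085 0 0 0.18 0 0 0; 0.085 0 0 0.18 0 0 0; 0.085 0 0 0.18 0 0 0"

```text
t: 12.0
ee_pos: [0.5231, 0.0758, 0.2042]
orientation: [-0.0, 0.997, 0.082, 0.002]
ft_force: [1.0, 0.3, -0.5]
finger_gap: 0.0849
finger_force: 0.0
```

```bash
python3 - <<'E'
from bench import ctrl
import cv2,numpy as np
s=ctrl.snapshot("wrist");np.savez("w4.npz",**s);cv2.imwrite("pics/w4.png",s["img"])
r=ctrl.read_state();print(r["ee_pos"],r["orientation"],r["qpos"])
E
```

```text
[0.52221107 0.07562969 0.20269859] [-8.63782382e-05  9.96657441e-01  8.16921976e-02  5.68542460e-04] [-0.21907249  0.38662871 -0.01915897  1.86598587  0.00931837  0.88791328
 -1.64991917]
```

View pics/w4.png

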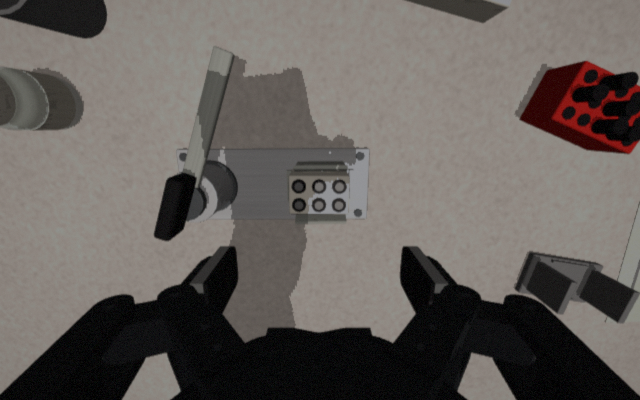

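The carrier sits between the cheeks with caps at columns 298-340 and rows 186 and 205. Screws are at (360,156), (358,212) and (183,156). The bar runs from (222,50) to (195,185), and the wing from (180,177) to (168,238).

```bash
python3 - <<'E'
from h import *
s=np.load("w4.npz");g=cv2.cvtColor(s["img"],cv2.COLOR_BGR2GRAY)
def cen(x,y,r,t):
    yy,xx=np.mgrid[y-r:y+r+1,x-r:x+r+1];w=np.clip(t-g[y-r:y+r+1,x-r:x+r+1].astype(float),0,None);w[np.hypot(xx-x,yy-y)>r]=0
    return (w*xx).sum()/w.sum(),(w*yy).sum()/w.sum()
S=ray(s,[cen(*p,5,90) for p in((360,156),(358,212),(183,156))],.01)[:,:2];print(S.round(4).tolist())
a=S[2]-S[0];t=np.arctan2(-a[0],a[1]);c=(S[1]+S[2])/2
ex=np.array([np.cos(t),np.sin(t)]);ey=np.array([-ex[1],ex[0]]);seat=c-.0575*ey;knob=c+.0775*ey;print("yaw",np.degrees(t),"seat",seat,"knob",knob)
q=ray(s,[cen(x,y,8,110) for y in(186,205) for x in(298,319,340)],.066)[:,:2];print("carrier rel seat",(q.mean(0)-seat)@ex,(q.mean(0)-seat)@ey)
m=(g<45).astype(np.uint8);m[:165]=0;m[245:]=0;m[:,:150]=0;m[:,200:]=0
cs,_=cv2.findContours(m,0,2);k=max(cs,key=cv2.contourArea);bx=cv2.boxPoints(cv2.minAreaRect(k));print("wing box",bx.round(1).tolist())
for z in(.117,.1):
    w=ray(s,bx,z)[:,:2];print(z,w.mean(0).round(4),[round(np.degrees(np.arctan2(*(w[i]-w[i-1])[::-1])),1) for i in range(4)])
b=ray(s,[(214,48),(190,165),(233,56),(203,175)],.085)[:,:2]
print("bar",[np.degrees(np.arctan2(*(b[i]-b[i+1])[::-1])) for i in(0,2)])
E
```

```text
[[0.5653, 0.0328], [0.4945, 0.0206], [0.5297, 0.244]]
yaw 9.554621834829069 seat [0.52165196 0.07559217] knob [0.49924361 0.20871943]
carrier rel seat 0.000911234346066215 -0.00015572259664877386
wing box [[153.3000030517578, 236.6999969482422], [169.0, 169.3000030517578], [196.8000030517578, 175.8000030517578], [181.1999969482422, 243.1999969482422]]
0.117 [0.5038 0.1995] [np.float64(84.8), np.float64(-11.3), np.float64(-94.2), np.float64(170.1)]
0.1 [0.4972 0.2078] [np.float64(84.8), np.float64(-11.3), np.float64(-94.2), np.float64(170.1)]
bar [np.float64(-8.934086896437247), np.float64(-10.563635500108523)]
```

Emit:
step_arm --increments "0.085 0 0.02 0.01 0 0 7; 0.085 -0.005 0.04 0.01 0 0 14; 0.085 -0.01 0.06 0.01 0 0 21; 0.085 -0.015 0.08 0.01 0 0 28; 0.085 -0.02 0.1 0.01 0 0 35; 0.085 -0.023 0.12 0.01 0 0 42; 0.085 -0.023 0.133 0.01 0 0 49; 0.085 -0.023 0.133 0.01 0 0 56; 0.085 -0.023 0.133 0.01 0 0 63; 0.085 -0.023 0.133 0.01 0 0 70; 0.085 -0.023 0.133 0.01 0 0 77; 0.085 -0.023 0.133 0.01 0 0 84"

```text
t: 13.05
ee_pos: [0.4983, 0.2084, 0.2105]
orientation: [-0.001, 0.684, 0.73, -0.001]
ft_force: [-0.4, -0.3, 0.6]
finger_gap: 0.0847
finger_force: 0.0
```

Emit:
step_arm --increments "0.085 0 0 0 0 0 7; 0.085 0 0 0 0 0 14; 0.085 0 0 0 0 0 21; 0.085 0 0 0 0 0 28; 0.085 0 0 0 0 0 35; 0.085 0 0 0 0 0 42; 0.085 0 0 0 0 0 49; 0.085 0 0 0 0 0 56; 0.085 0 0 0 0 0 63; 0.085 0 0 0 0 0 70; 0.085 0 0 0 0 0 76.6; 0.085 0 0 0 0 0 76.6"

```text
t: 14.05
ee_pos: [0.4985, 0.2082, 0.2106]
orientation: [-0.002, 0.085, 0.996, -0.0]
ft_force: [0.1, -0.2, 0.7]
finger_gap: 0.0851
finger_force: 0.0
```

```bash
python3 - <<'E'
from bench import ctrl
import numpy as np
r=ctrl.read_state();o=r["orientation"];print(r["ee_pos"],o,r["qpos"],"line",2*np.degrees(np.arctan2(o[2],o[1]))-90)
E
```

```text
[0.49847561 0.20815983 0.21056054] [-1.61703030e-03  8.46343420e-02  9.96410716e-01 -3.13513387e-04] [ 0.03595245  0.47806947 -0.76635731  1.80372661  0.38228174  1.01755537
  0.52092609] line 80.28998990894937
```

Emit:
step_arm --increments "0.085 0.0005 0.0005 -0.03 0 0 0; 0.085 0.0005 0.0005 -0.06 0 0 0; 0.085 0.0005 0.0005 -0.085 0 0 0; 0.085 0.0005 0.0005 -0.105 0 0 0; 0.085 0.0005 0.0005 -0.118 0 0 0; 0.085 0.0005 0.0005 -0.118 0 0 0; 0.085 0.0005 0.0005 -0.118 0 0 0"

```text
t: 14.63
ee_pos: [0.4988, 0.209, 0.0933]
orientation: [-0.001, 0.088, 0.996, -0.0]
ft_force: [-0.0, 0.1, 0.5]
finger_gap: 0.0851
finger_force: 0.0
```

Emit:
step_arm --increments "0.06 0 0 0 0 0 0; 0.04 0 0 0 0 0 0; 0.03 0 0 0 0 0 0; 0.022 0 0 0 0 0 0; 0.016 0 0 0 0 0 0; 0.01 0 0 0 0 0 0; 0.01 0 0 0 0 0 0; 0.01 0 0 0 0 0 0; 0.01 0 0 0 0 0 0; 0.01 0 0 0 0 0 0; 0.01 0 0 0 0 0 0; 0.01 0 0 0 0 0 0"

```text
t: 15.63
ee_pos: [0.4997, 0.2072, 0.0943]
orientation: [-0.0, 0.088, 0.996, -0.001]
ft_force: [-0.5, -6.5, 2.2]
finger_gap: 0.015
finger_force: 60.7
```

Emit:
step_arm --increments "0.01 0.001 -0.001 -0.003 0 0 0; 0.01 0.001 -0.0015 -0.006 0 0 0; 0.01 0.001 -0.0015 -0.008 0 0 0; 0.01 0.001 -0.0015 -0.0095 0 0 0; 0.01 0.001 -0.0015 -0.0105 0 0 0; 0.01 0.001 -0.0015 -0.0105 0 0 0; 0.01 0.001 -0.0015 -0.0105 0 0 0"

```text
t: 16.22
ee_pos: [0.5003, 0.2071, 0.0854]
orientation: [0.0, 0.088, 0.996, -0.001]
ft_force: [-8.5, -6.9, 24.2]
finger_gap: 0.0149
finger_force: 63.8
```

Emit:
step_arm --increments "0.01 -0.001 -0.001 0.0005 0 0 -3; 0.01 -0.0015 -0.001 0.0005 0 0 -7; 0.01 -0.0015 -0.001 0.0005 0 0 -12; 0.01 -0.0015 -0.001 0.0005 0 0 -17; 0.01 -0.0015 -0.001 0.0005 0 0 -22; 0.01 -0.0015 -0.001 0.0005 0 0 -26; 0.01 -0.0015 -0.001 0.0005 0 0 -30; 0.01 -0.0015 -0.001 0.0005 0 0 -30"

```text
t: 16.88
ee_pos: [0.4996, 0.2061, 0.0856]
orientation: [0.001, 0.345, 0.939, -0.0]
ft_force: [-2.6, -4.6, 14.6]
finger_gap: 0.0149
finger_force: 62.4
```

Emit:
step_arm --increments "0.01 -0.0005 -0.001 0.0003 0 0 -5; 0.01 -0.0005 -0.001 0.0006 0 0 -10; 0.01 -0.0005 -0.001 0.001 0 0 -15; 0.01 -0.0005 -0.001 0.001 0 0 -20; 0.01 -0.0005 -0.001 0.001 0 0 -25; 0.01 -0.0005 -0.001 0.001 0 0 -30; 0.01 -0.0005 -0.001 0.001 0 0 -34; 0.01 -0.0005 -0.001 0.001 0 0 -37; 0.01 -0.0005 -0.001 0.001 0 0 -37"

```text
t: 17.63
ee_pos: [0.4986, 0.2052, 0.0858]
orientation: [0.0, 0.624, 0.781, -0.0]
ft_force: [-2.3, -2.1, 5.9]
finger_gap: 0.0148
finger_force: 61.2
```

```bash
cat > st.py <<'E'
from bench import ctrl
import numpy as np
r=ctrl.read_state();o=r["orientation"];print(r["ee_pos"],r["ft_force"],r["torque"],r["qpos"],"line",2*np.degrees(np.arctan2(o[2],o[1]))-90)
E
python3 st.py
```

```text
[0.49861921 0.2052062  0.08583356] [-2.30163503 -2.10413087  5.9045913 ] [-0.4584639   0.24658364 -0.04670988] [-0.26001739  0.56819889 -0.32467687  1.95802288  0.28533301  0.65946383
 -0.5416109 ] line 12.758451497391079
```

Emit:
step_arm --increments "0.01 0 0 0 0 0 -2; 0.01 0 0 0 0 0 -4; 0.01 0 0 0 0 0 -5; 0.01 0 0 0 0 0 -5; 0.01 0 0 0 0 0 -5"

```text
t: 18.05
ee_pos: [0.4985, 0.2052, 0.0858]
orientation: [0.0, 0.656, 0.755, -0.0]
ft_force: [-2.6, -3.4, 5.9]
finger_gap: 0.0146
finger_force: 62.6
```

```bash
python3 st.py
```

```text
[0.49851587 0.20515039 0.08576997] [-2.61591168 -3.41702432  5.91486509] [-0.71460428  0.23290934  1.04521174] [-0.27607856  0.56603277 -0.30085988  1.95880563  0.26591317  0.65492188
 -0.60394071] line 8.082852195797727
```

Torque about z has risen to 1 N m, so the knob is at its stop. I'll ease the twist back slightly, release, and raise the arm.

Emit:
step_arm --increments "0.01 0 0 0 0 0 1.5; 0.01 0 0 0 0 0 1.5; 0.03 0 0 0 0 0 1.5; 0.05 0 0 0 0 0 1.5; 0.07 0 0 0 0 0 1.5; 0.085 0 0 0 0 0 1.5; 0.085 0 0 0 0 0 1.5; 0.085 0 0 0 0 0 1.5; 0.085 0 0 0 0 0 1.5; 0.085 0 0 0 0 0 1.5"

```text
t: 18.88
ee_pos: [0.4987, 0.2057, 0.0853]
orientation: [-0.0, 0.646, 0.763, -0.0]
ft_force: [-0.6, -0.5, 0.2]
finger_gap: 0.0851
finger_force: 0.0
```

Emit:
step_arm --increments "0.085 0 0 0.02 0 0 0; 0.085 0 0 0.05 0 0 0; 0.085 0 0 0.09 0 0 0; 0.085 0 0 0.13 0 0 0; 0.085 0 0 0.16 0 0 0; 0.085 -0.03 0 0.18 0 0 0; 0.085 -0.06 0 0.18 0 0 0; 0.085 -0.06 0 0.18 0 0 0; 0.085 -0.06 0 0.18 0 0 0"

```text
t: 19.63
ee_pos: [0.4377, 0.2057, 0.266]
orientation: [0.0, 0.646, 0.764, 0.0]
ft_force: [0.2, -0.6, 0.0]
finger_gap: 0.0853
finger_force: 0.0
```

```bash
python3 - <<'E'
from bench import ctrl
import cv2,numpy as np
s=ctrl.snapshot("wrist");np.savez("w5.npz",**s)
b=ctrl.snapshot("scene");np.savez("s5.npz",**b)
o=np.zeros((590,640,3),np.uint8);o[:320]=cv2.resize(s["img"],(512,320)).copy() if 0 else np.pad(cv2.resize(s["img"],(512,320)),((0,0),(0,128),(0,0)))
o[320:590,:480]=cv2.resize(b["img"][145:212,320:440],(480,268),interpolation=cv2.INTER_CUBIC)[:270] if 0 else cv2.resize(b["img"][145:212,320:440],(480,270),interpolation=cv2.INTER_CUBIC)
cv2.imwrite("pics/f.png",o)
E
python3 st.py
```

```text
[0.43917804 0.20546269 0.26524147] [-0.11101214 -0.23439399 -0.00395508] [-0.06610044  0.01753395 -0.016482  ] [-0.22851722  0.27633039 -0.39728516  1.86085739  0.12393181  1.02813659
 -0.51128096] line 9.461023875250419
```

View pics/f.png

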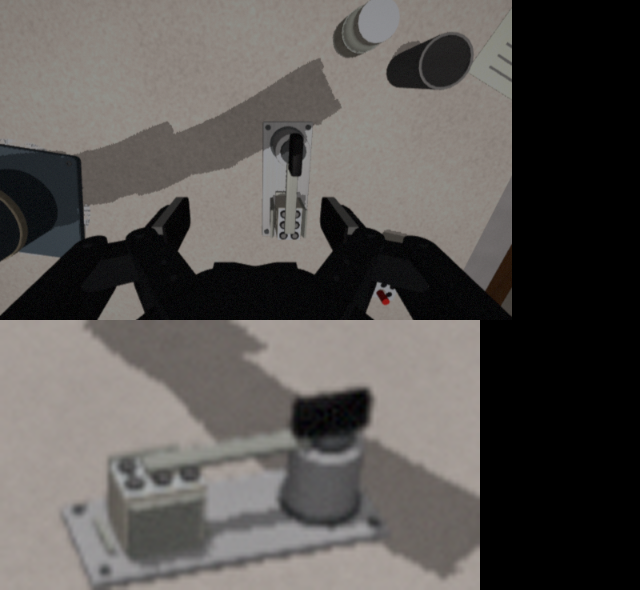

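The bar lies along the carrier between the cap rows (wrist panel, about (290,190)), low over its top. The carrier is upright in the nest, the knob is in line, and the gripper is clear.

```bash
python3 -c "
from bench import ctrl
print(ctrl.sign_off())"
```

```text
the job is handed in; nothing more can be done
None
```

I set the carrier in the nest (about 1 mm off the seat centre), released it, turned the knob to its stop with the bar down over the carrier, and handed the job in at about 20 s; no verdict was returned.

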